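# Wind open the tilt-out bin with its loose crank

## Task

Pick up the loose red crank, fit its square socket fully home on the square steel shaft on top of the cream organiser, and wind it clockwise (seen from above) two full turns so that the bin tilts out. Leave the crank seated on the shaft and let go. Work by feel: the shaft never stands quite where it is measured, so do not ram or wrench the winder, and leave the things on the shelf where they are.

Things in the scene. Friction and masses are not known exactly. Their poses are not given: they have to be found in the camera images.
- organiser: Slim cream plastic organiser, fixed: 200 wide (its x) x 520 long (its y) x 150 high. Origin: centre of its underside, z up. Top deck at z 150. Its +y half is an open shelf with a 14 high rim, carrying the things; the winder stands on the deck in its -y half; the tilt-out bin is in its -y end.
- winder (a point): Nominal winder centre: organiser (0, -130, 165), organiser axes, level with the top of a round black bearing plate (60 diameter, 15 high). On it stands a steel shaft, 14 x 14 square for 18, then a cone nose from 14.6 to 6 diameter in a further 6.5. The plate is mounted with slack: the real shaft axis stands up to 5 off this point in x and up to 5 in y, differently each time, and stays there.
- spindle (a joint): Angle of the square shaft in rad, growing CLOCKWISE seen from above. At 0 the shaft's flats are parallel to the organiser's x and y axes. Starts between 0 and 1.2. About 0.08 N m of friction (about 1.5 N at the crank's knob); no stop before 16 rad. It is geared to the bin: bin angle = 0.04 x this; the gear cannot be driven from the bin.
- bin (a joint): Tilt of the cream bin in the organiser's -y end, in rad, about its bottom front edge (along organiser x at y -260, z 10); its front is 126 high. 0 = shut, growing as its top leans out towards the organiser's -y. Two turns of the shaft add 0.50.
- crank: Loose red crank, 160 g nominal (x 0.8 to 1.3), starting upright on the worktop. Origin: centre of the hub's underside; z up, x along the arm to the knob. Hub 26 x 26 square, 50 high (pinch it across its y, some 30 above its underside). Arm 14 wide at height 36 to 46, x from -37 to 78. Dark counterweight 24 diameter at x -40, height 30 to 52.
- socket (a point): Mouth of the crank's socket: same point and axes as the crank's origin. Blind square hole 15.5 x 15.5, 27 deep, sharp-edged, sides parallel to crank x and y, so it fits the shaft in four ways. If it comes down off-centre its edge meets the cone nose, which pushes the crank towards the shaft's axis. Fully home, the hub's underside rests on the bearing plate.
- knob (a point): Middle of the black spinning knob on the crank's arm: at crank (65, 0, 71.5). Knob 20 diameter, from height 47.5 to 91.5; it spins freely about its own upright axis, so it can be held without turning the wrist.
- can: Aluminium drinks can with green band, 66 diameter x 115, on the shelf. Origin: centre of underside. Bystander.
- mug: White ceramic mug, 76 diameter x 90, on the shelf. Origin: centre of underside. Bystander.
- straw_holder: Stainless straw holder, 60 diameter x 100 (straws to 120), on the shelf. Origin: centre of underside. Bystander.
- blue_box: Blue plastic storage box with lid, 87 x 132 x 61, on the shelf. Origin: centre of underside. Bystander.
Not all that is in view belongs to the job. There is more than one size of the crank; the job needs the largest.

How it is judged:
On the way, in this order (a step that is already met when the one before it is completed fails the run):
1. the crank is fully home on the shaft before it is wound (horizontal distance between crank and winder below 0.011 m and z of crank in the frame of winder below 0.006 m and angle between crank's own z axis and vertical below 0.12 rad and value of joint spindle below 2 rad), for 0.2 s.
2. one full turn wound with the crank on the shaft (value of joint spindle above 7 rad and horizontal distance between crank and winder below 0.014 m and z of crank in the frame of winder below 0.014 m), for 0.02 s.
At the end, for the whole second after the job is handed in: The bin is tilted out between 0.47 and 0.58 rad, reached by two turns of the shaft; the crank sits on the shaft (origin within 11 mm of the nominal winder point, at most 6 mm above the bearing plate, tilted less than 0.12 rad), at rest (value of joint bin between 0.47 and 0.58 rad and horizontal distance between crank and winder below 0.011 m and z of crank in the frame of winder below 0.006 m and angle between crank's own z axis and vertical below 0.12 rad and linear speed of crank below 0.02 m/s and velocity of joint spindle below 0.05 rad/s); the robot touches nothing.
It fails at once if the crank is rammed at the shaft: more than 25 N between crank and organiser while it is not home (contact force between crank and organiser above 25 N and z of crank in the frame of winder above 0.003 m and horizontal distance between crank and winder below 0.03 m).
It fails at once if the winder is wrenched: more than 45 N between crank and organiser (contact force between crank and organiser above 45 N).
It fails at once if the robot pushes the organiser or its bin with more than 15 N (contact force between any of the fingers, the arm and organiser above 15 N).
It fails at once if the crank is wound past the bin's proper opening (value of joint bin above 0.6 rad).
It fails at once if a thing on the shelf is shifted by more than 25 mm (distance of any of can, mug, straw_holder, blue_box from where it was at the start of the episode above 0.025 m).
It also fails if it takes over 72 s, if anything falls off the work surface, if the arm or the gripper's body presses on something with over 40 N, if the wrist force passes 120 N, or if a joint passes its speed limit or range.

## Robot

A 6-joint arm with a two-finger parallel gripper is mounted at the origin on the work surface. World frame = base frame: x ahead of the robot, y to its left, z up, the work surface at z = 0. Lengths are in m, angles in rad, forces in N, time in s.
With the tool pointing down it reaches from about 0.425 to 0.925 m from the base axis. Payload 12.5 kg.
Tool frame: the origin (TCP) lies between the finger pads; the fingertips stand 25 mm ahead of it and the grasp point (between the pads) lies 6 mm ahead of it; z points along the fingers, x is the direction in which the jaws open and shut, and the axes are right-handed (so a half turn about z gives the same grasp; the last joint's range is limited). The gripper opens to 85 mm and grips with 20 to 120 N. Pads are 22 mm wide; open, the fingers measure 114 mm over their backs; the gripper's body (76 mm by 85 mm) begins 54 mm behind the grasp point. The pads swing forward as they close: fully open they stand 13 mm farther back than shut.
Start: joints at [-1.396, 0.491, 1.559, -0, 1.092, -0.106], TCP at [0.173, -0.601, 0.233] pointing down, gripper open.
Joint ranges: [-3.1, 3.1], [-0.84, 2.19], [0.05, 2.79], [-1.13, 4.28], [0.06, 2.93], [-2.69, 2.69]. Speed limits (rad/s): [2.22, 2.22, 2.79, 3.14, 3.14, 3.14].

## Interface

Orientations are given as [roll, pitch, yaw] about the fixed x, y, z axes, in that order (R = Rz(yaw) Ry(pitch) Rx(roll)).
In Python, from rig import * gives the robot as it stands.
- The arm moves only by the tool drive_tool, never from a script. Its argument "targets" is a list of rows, each a list of 4 numbers: the shift along the tool's x, y, z in m, then the turn about the tool's z in rad. In form: [[x, y, z, spin], ...]. A call has 1 to 12 rows; each row shifts and turns the commanded pose from where the row before left it, along the tool's axes as they then stand; what a row does not reach is not made up. A row lasts 1/10 s, in which the tool goes at most 50 mm and 8.59 degrees, less where a joint would pass 70% of its speed; a pose out of reach is approached as far as the arm can. A call is refused whole if a number of a shift passes 0.05 or a number of a turn 0.15, either way. A call with a gripper value outside its range is refused whole. "fingers" is the gripper's target within -1 to 1 (shut at 1, half-way at 0, fully open at -1), set as the call begins (left out, the last holds). The fingers move at their own pace and stop on an object; "squeeze" is the grip in N (left out, the last holds). Time passes only in rows, so rows that do not move let the fingers close. It gives the time, the measured TCP pose, the force and the opening at its end, in the units of the state.
- get_obs(): the state, without advancing time (a new reading comes with each control period).
- snapshot(name): name is "side" or "top"; returns the picture (400x640x3 uint8, red, green, blue); there is no depth.
- camera_info(name): a dict with "mtx" (3x3 intrinsics, pixels), "dist_coeffs" ([k1, k2, p1, p2, k3] as OpenCV has them; the pictures are not rectified), "R" (3x3) and "t" (3): a world point X has camera coordinates R X + t. Camera axes: x right, y down, z forward; pixel columns grow to the right and rows downward; lengths in m; the calibration is good to about 2 mm. A picture is of the moment at which its call begins. camera_info takes no time and is no camera call.
- finish_job(): hands the job in, once; it reports no verdict.
The state is a dict: "clock": time; "q": joint angles; "dq": joint speeds; "joint_efforts": joint torques, N m; "position": TCP position; "ee_rot": TCP orientation; "force": force on the tool from outside, world axes, zero at the start; "wrist_torque": the same for the moment, N m; "gripper_width": finger opening in m.
Only numpy, scipy, OpenCV 4.12 (cv2) and the standard library are available. Lean on these libraries where they do the work, as an engineer would, in place of code of your own. Each camera call takes 0.05 s, during which the arm holds its last target. There are 200 camera calls.

## Working session

There is one attempt and no reset: what is moved stays moved. The work goes in short steps, Python scripts to look and compute and a tool call to move; the robot and the scene stay as the last step left them, time stands still between calls to the robot, and variables do not carry over. Pictures are saved under pics/ and viewed, about 8 in all and at most 12, crops included, and the job is handed in when it is done.

Besides the shell and the picture viewer there is one more tool, called after ">>>" as name(argument=value, ...), one argument or row to a line, values as JSON. drive_tool: Moves the arm, as the interface text tells. Its arguments: {"type":"object","properties":{"targets":{"type":"array","items":{"type":"array","items":{"type":"number"}}},"fingers":{"type":"number"},"squeeze":{"type":"number"}},"required":["targets"]}

```bash
mkdir -p pics; python3 - <<'E'
from rig import *
import cv2
o=get_obs();print(o)
for n in("side","top"):
    cv2.imwrite(f"pics/{n}0.png",snapshot(n)[:,:,::-1])
    c=camera_info(n);print(n,c["mtx"],c["dist_coeffs"],c["R"],c["t"])
E
```

```text
{'clock': 0.0, 'q': array([-1.39558626e+00,  4.91568260e-01,  1.55949682e+00,  2.44304883e-05,
        1.09173558e+00, -1.05598081e-01]), 'dq': array([-6.17115406e-04,  3.39993834e-04, -4.40089826e-04, -5.58199623e-04,
       -7.03536846e-04,  8.58674565e-05]), 'joint_efforts': array([-1.24672853e-03, -6.18457317e+01, -2.61598974e+01, -9.51516131e-05,
        4.08412860e-03,  2.32157350e-05]), 'position': array([ 0.17319127, -0.6002593 ,  0.23200603]), 'ee_rot': array([-3.14144378e+00,  1.19899389e-03, -1.28999936e+00]), 'force': array([1.02040861, 0.9032819 , 0.26904713]), 'wrist_torque': array([-0.00460827, -0.07502137, -0.05488834]), 'gripper_width': 0.08526625658260889}
side [[419.27259279   0.         321.21661467]
 [  0.         419.27259279 205.31027253]
 [  0.           0.           1.        ]] [-0.10963778  0.          0.          0.          0.        ] [[ 0.69287386 -0.72104007  0.00519901]
 [-0.45400786 -0.44185167 -0.77372086]
 [ 0.56018093  0.53373057 -0.63350533]] [-0.40128431  0.29145857  1.05297393]
top [[377.09974727   0.         320.52250764]
 [  0.         377.09974727 192.59071458]
 [  0.           0.           1.        ]] [-0.04513416  0.          0.          0.          0.        ] [[-0.01270936 -0.99986016  0.01086862]
 [-0.99274493  0.01131771 -0.11970551]
 [ 0.11956576 -0.01231115 -0.99274995]] [-0.05089315  0.51233818  0.96096068]
```

View pics/top0.png

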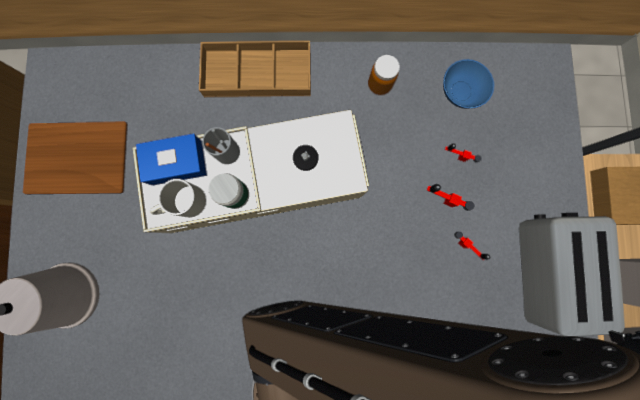

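View pics/side0.png

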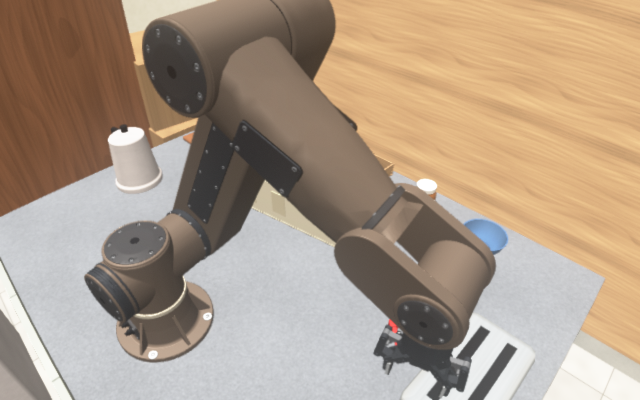

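Top view: three red cranks, at about (463,154), (451,197) and (473,246). The middle one looks largest. The winder is at (305,157), and the organiser deck corners are near (353,112) and (367,187). Next I'll enlarge both regions.

```bash
cat > h.py <<'E'
from rig import *
import cv2, numpy as np
def ray(n,uv,z):
    c=camera_info(n);R=np.array(c["R"]);t=np.array(c["t"])
    p=cv2.undistortPoints(np.array([[uv]],float),np.array(c["mtx"]),np.array(c["dist_coeffs"]))[0,0]
    d=R.T@np.array([p[0],p[1],1]);C=-R.T@t
    return C+d*(z-C[2])/d[2]
def proj(n,X):
    c=camera_info(n)
    return cv2.projectPoints(np.array(X,float).reshape(-1,3),cv2.Rodrigues(np.array(c["R"]))[0],np.array(c["t"]),np.array(c["mtx"]),np.array(c["dist_coeffs"]))[0].reshape(-1,2)
def crop(im,x0,y0,w,h,s):
    return cv2.resize(im[y0:y0+h,x0:x0+w],None,fx=s,fy=s,interpolation=cv2.INTER_CUBIC)
E
python3 - <<'E'
from h import *
im=cv2.imread("pics/top0.png")
a=crop(im,415,135,100,132,4.5);b=crop(im,275,127,60,60,6)
c=np.zeros((594,800,3),np.uint8);c[:594,:450]=a[:594,:450];c[:350,450:800]=b[:350,:350]
cv2.imwrite("pics/c1.png",c)
# red pixels
hsv=cv2.cvtColor(im,cv2.COLOR_BGR2HSV)
m=((hsv[:,:,0]<6)|(hsv[:,:,0]>174))&(hsv[:,:,1]>180)&(hsv[:,:,2]>90)
n,l,s,ce=cv2.connectedComponentsWithStats(m.astype(np.uint8))
for i in range(1,n):
    if s[i,4]>20:print(s[i],ce[i])
# shaft / deck
for uv in((353,112),(367,187),(260,209),(247,128)):print(uv,ray("top",uv,.15))
w=(hsv[:,:,1]<60)&(hsv[:,:,2]>215)
n,l,s,ce=cv2.connectedComponentsWithStats(w.astype(np.uint8))
i=l[140,275];cn,_=cv2.findContours((l==i).astype(np.uint8),0,2)
r=cv2.minAreaRect(max(cn,key=len));print(r,cv2.boxPoints(r));
for p in cv2.boxPoints(r):print(ray("top",p,.15))
E
```

```text
[451 149  24  12 144] [463.50694444 154.65277778]
[434 190  32  17 253] [450.91699605 198.65612648]
[459 237  22  20 149] [468.77852349 245.02684564]
(353, 112) [ 0.68984488 -0.13542003  0.15      ]
(367, 187) [ 0.50920492 -0.16366963  0.15      ]
(260, 209) [0.46094183 0.08407339 0.15      ]
(247, 128) [0.65312401 0.11625414 0.15      ]
((307.0538330078125, 159.901123046875), (82.37549591064453, 105.96659851074219), 79.87532806396484) [[247.6552  128.66873]
 [351.97165 110.0408 ]
 [366.45245 191.13351]
 [262.13602 209.76144]]
[0.65147431 0.11468148 0.15      ]
[ 0.69471143 -0.13308408  0.15      ]
[ 0.49955042 -0.1621297   0.15      ]
[0.45913188 0.07914959 0.15      ]
```

View pics/c1.png

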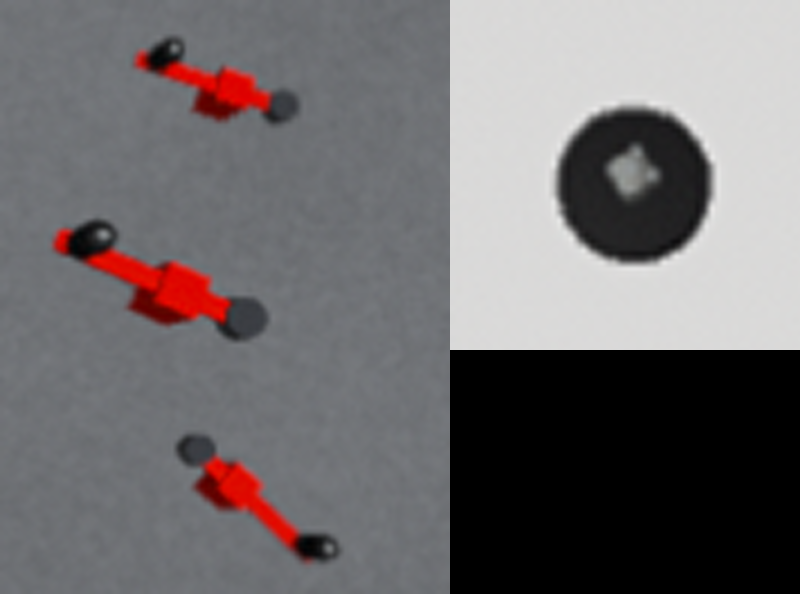

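The middle crank (hub top at (455.7,199.7), knob (437,187), counterweight (468,205)) is clearly the biggest: its red area is 253 px, against about 145 px for the others. Next I'll compute the poses.

```bash
cat > m.py <<'E'
from h import *
from scipy.optimize import minimize
f=lambda c:(415+c[0]/4.5-.39,135+c[1]/4.5-.39)
H=ray("top",f((183,291)),.05);W=ray("top",f((240,317)),.052);K=ray("top",f((97,236)),.0915)
print("hub",H,"cw",W,np.linalg.norm((H-W)[:2]),"knob",K,np.linalg.norm((K-H)[:2]))
d=(K-W)[:2];print("crank yaw",np.arctan2(d[1],d[0]),"len",np.linalg.norm(d))
g=lambda c:(275+(c[0]-450)/6-.42,127+c[1]/6-.42)
P=ray("top",g((634,184)),.165);print("plate",P)
im=cv2.imread("pics/top0.png",0)
S=8;big=crop(im,290,142,32,32,S).astype(float)
org=np.arctan2(*(np.array([0.69471143-.49955,-0.13308+.16213]))[::-1]);org2=np.arctan2(.11468+.13308,.65147-.69471)-np.pi/2
print("org yaw",org,org2)
a4=np.array([[1,1],[-1,1],[-1,-1],[1,-1]])*.007
cir=np.array([[np.cos(t),np.sin(t)] for t in np.linspace(0,6.28,17)])
def hull(x,y,th):
    R=np.array([[np.cos(th),-np.sin(th)],[np.sin(th),np.cos(th)]]);s=a4@R.T
    pts=np.vstack([np.c_[s,[.165]*4],np.c_[s,[.183]*4],np.c_[cir*.003,[.1895]*17]])+[x,y,0]
    p=(proj("top",pts)-[290,142]+.5)*S-.5
    m=np.zeros(big.shape,np.uint8);cv2.fillConvexPoly(m,cv2.convexHull(p.astype(np.float32)).astype(int),1);return cv2.GaussianBlur(m.astype(float),(0,0),3)
obs=np.clip((big-50)/90,0,1);yy,xx=np.mgrid[:big.shape[0],:big.shape[1]]
c=(proj("top",[P[0],P[1],.17])[0]-[290,142])*S
roi=np.hypot(xx-c[0],yy-c[1])<70
best=min(((((hull(P[0]+dx,P[1]+dy,th)-obs)[roi]**2).mean(),dx,dy,th) for dx in np.arange(-.004,.0041,.001) for dy in np.arange(-.004,.0041,.001) for th in np.arange(0,1.57,.06)))
print(best)
for th in np.arange(0,1.57,.1):print(round(th,2),round(min(((hull(P[0]+best[1]+e,P[1]+best[2],th)-obs)[roi]**2).mean() for e in(-.0005,0,.0005)),4),end="; ")
E
python3 m.py
```

```text
hub [ 0.48790453 -0.40694754  0.05      ] cw [ 0.47224633 -0.43876134  0.052     ] 0.035458386034998055 knob [ 0.51501987 -0.34475098  0.0915    ] 0.06785023012948516
crank yaw 1.143802583297182 len 0.10328370439916934
plate [ 0.57778944 -0.02132864  0.165     ]
org yaw 0.14776617250898233 0.17278351402978953
(np.float64(0.024166676414039037), np.float64(0.002), np.float64(0.001), np.float64(0.6))
0.0 0.0394; 0.1 0.0365; 0.2 0.0321; 0.3 0.0298; 0.4 0.0267; 0.5 0.0258; 0.6 0.0242; 0.7 0.0285; 0.8 0.0296; 0.9 0.0331; 1.0 0.0369; 1.1 0.0407; 1.2 0.0427; 1.3 0.043; 1.4 0.0426; 1.5 0.041;
```

>>> drive_tool(
  targets=[
    [0,0,-0.04,0],
    [0,0,-0.04,0],
    [0,0,-0.04,0],
    [-0.012,-0.044,0,0],
    [-0.012,-0.044,0,0],
    [-0.012,-0.044,0,0],
    [-0.012,-0.044,0,0],
    [-0.012,-0.044,0,0],
    [-0.012,-0.044,0,0],
    [-0.012,-0.044,0,0],
    [-0.012,-0.044,0,0],
  ],
  fingers=-1,
  squeeze=40,
)

```text
clock: 1.2
position: [0.4862, -0.4094, 0.3524]
ee_rot: [3.141, 0.0, -1.29]
force: [-0.4, 0.0, 0.5]
gripper_width: 0.0857
```

>>> drive_tool(
  targets=[
    [0,0,0,-0.144],
    [0,0,0,-0.144],
    [0,0,0,-0.144],
    [0,0,0,-0.144],
    [0,0,0,-0.144],
    [0,0,0,-0.143],
    [0,0,0,0],
  ],
)

```text
clock: 1.9
position: [0.4848, -0.4107, 0.3522]
ee_rot: [-3.141, 0.001, -0.425]
force: [0.0, -0.6, -0.6]
gripper_width: 0.0856
```

```bash
python3 - <<'E'
from h import *
s=cv2.cvtColor(snapshot("side"),cv2.COLOR_RGB2BGR);t=cv2.cvtColor(snapshot("top"),cv2.COLOR_RGB2BGR)
cv2.imwrite("pics/side1.png",s);cv2.imwrite("pics/top1.png",t)
x,y,yaw=.4883,-.4045,1.144
c,sn=np.cos(yaw),np.sin(yaw)
B=np.array([[sx*.013,sy*.013,z] for z in(0,.05) for sx in(1,-1) for sy in(1,-1)]+[[.065,0,.0915],[-.04,0,.052],[.078,0,.046]])
Wd=np.c_[x+c*B[:,0]-sn*B[:,1],y+sn*B[:,0]+c*B[:,1],B[:,2]]
p=proj("side",Wd);print(p.round(1))
u0,v0=(p.min(0)-40).astype(int);w,h=100,100
k=crop(s,u0,v0,w,h,5)
for a in p:cv2.circle(k,tuple(int(v) for v in (a-[u0,v0]+.5)*5),3,(255,255,0),1)
cv2.imwrite("pics/c2.png",k);print(u0,v0)
E
```

```text
[[400.1 296.1]
 [408.4 293.2]
 [404.9 303.3]
 [413.4 300.3]
 [402.5 284. ]
 [411.1 281.1]
 [407.6 291.2]
 [416.3 288.2]
 [399.  258.2]
 [417.5 296.9]
 [394.6 266.5]]
354 218
```

View pics/c2.png

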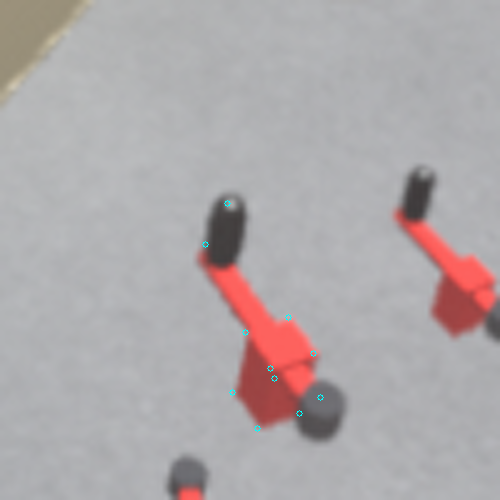

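The side crop shows the middle crank clearly larger than its neighbour. My overlay agrees to about 1 px, which puts the hub at about (0.488,-0.4065). Descending.

>>> drive_tool(
  targets=[
    [0.001,-0.005,0.035,0],
    [0,0,0.045,0],
    [0,0,0.045,0],
    [0,0,0.045,0],
    [0,0,0.045,0],
    [0,0,0.045,0],
    [0,0,0.03,0],
    [0,0,0.014,0],
    [0,0,0.01,0],
    [0,0,0,0],
  ],
)

```text
clock: 3.0
position: [0.4879, -0.4067, 0.0384]
ee_rot: [-3.142, 0.0, -0.428]
force: [-0.6, 0.1, -0.0]
gripper_width: 0.0852
```

>>> drive_tool(
  targets=[
    [0,0,0,0],
    [0,0,0,0],
    [0,0,0,0],
    [0,0,0,0],
    [0,0,0,0],
    [0,0,0,0],
    [0,0,0,0],
    [0,0,0,0],
  ],
  fingers=1,
  squeeze=40,
)

```text
clock: 3.8
position: [0.4881, -0.4069, 0.0394]
ee_rot: [3.141, -0.001, -0.427]
force: [-0.3, -0.1, 6.2]
gripper_width: 0.0249
```

>>> drive_tool(
  targets=[
    [0,0,-0.02,0],
    [0,0,-0.04,0],
    [0,0,-0.04,0],
    [0,0,-0.04,0],
    [0,0,-0.04,0],
    [0,0,-0.04,0.1],
    [0,0,0,0.12],
    [0,0,0,0.12],
    [0,0,0,0.12],
    [0,0,0,0.083],
    [0,0,0,0],
    [0,0,0,0],
  ],
)

```text
clock: 5.0
position: [0.4877, -0.4065, 0.2585]
ee_rot: [3.141, 0.0, -0.968]
force: [-0.3, -0.1, -1.6]
gripper_width: 0.0249
```

>>> drive_tool(
  targets=[
    [-0.0159,-0.0188,0,0],
    [-0.025,-0.0275,0,0],
    [-0.025,-0.0275,0,0],
    [-0.025,-0.0275,0,0],
    [-0.025,-0.0275,0,0],
    [-0.025,-0.0275,0,0],
    [-0.025,-0.0275,0,0],
    [-0.025,-0.0275,0,0],
    [-0.025,-0.0275,0,0],
    [-0.025,-0.0275,0,0],
    [-0.025,-0.0275,0,0],
    [0,0,0,0],
  ],
)

```text
clock: 6.2
position: [0.5803, -0.0176, 0.2586]
ee_rot: [-3.141, 0.0, -0.964]
force: [-0.6, -0.2, -2.0]
gripper_width: 0.0251
```

```bash
python3 - <<'E'
from h import *
s=cv2.cvtColor(snapshot("side"),cv2.COLOR_RGB2BGR);t=cv2.cvtColor(snapshot("top"),cv2.COLOR_RGB2BGR)
cv2.imwrite("pics/side2.png",s);cv2.imwrite("pics/top2.png",t)
p=proj("side",[.579,-.021,.19])[0];q=proj("top",[.579,-.021,.19])[0];print(p,q)
k=np.hstack([crop(s,int(p[0])-50,int(p[1])-70,100,140,4),crop(t,int(q[0])-50,int(q[1])-70,100,140,4)])
cv2.imwrite("pics/c3.png",k);print(get_obs()["position"],get_obs()["ee_rot"])
E
```

```text
[326.60350091 168.60924569] [304.76765021 154.33698727]
[ 0.57983106 -0.0204913   0.25849801] [ 3.14129075e+00 -9.50406456e-05 -9.66527293e-01]
```

View pics/c3.png

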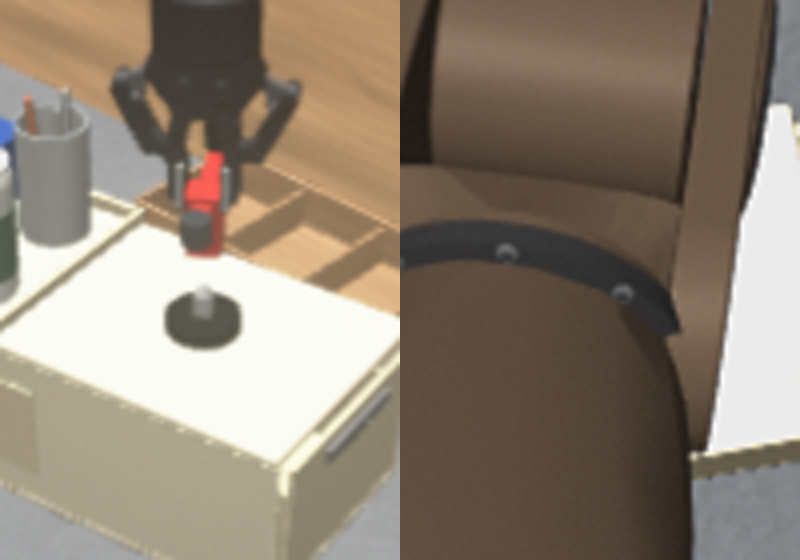

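Side view: the crank hangs upright in the jaws right above the shaft (crop: hub underside about (204,252), nose (203,290), plate centre (203,320)). I'll check this numerically.

```bash
python3 - <<'E'
from h import *
g=lambda c:(276+c[0]/4-.4,98+c[1]/4-.4)
print("plate",ray("side",g((203,319)),.165))
print("nose",ray("side",g((203,285)),.1895))
for x,y in((.5798,-.0205),):
  yaw=-.966+np.pi/2
  c,s=np.cos(yaw),np.sin(yaw)
  B=np.array([[sx*.013,sy*.013,0] for sx in(1,-1) for sy in(1,-1)]+[[-.04,0,.052],[-.04,0,.03]])
  B=np.c_[x+c*B[:,0]-s*B[:,1],y+s*B[:,0]+c*B[:,1],.2195+B[:,2]]
  print(((proj("side",B)-[276,98]+.4)*4).round(0))
im=cv2.imread("pics/side2.png")
gr=im.max(2);m=(gr<75).astype(np.uint8);m[:165]=0;m[200:]=0;m[:,:300]=0;m[:,350:]=0
cn,_=cv2.findContours(m,0,1);e=cv2.fitEllipse(max(cn,key=len));print(e)
th=np.linspace(0,6.28,40);pr=proj("side",np.c_[.579+.03*np.cos(th),-.021+.03*np.sin(th),0*th+.165]);print(pr.min(0),pr.max(0));ys,xs=np.nonzero(m);print(xs.min(),ys.min(),xs.max(),ys.max())
cv2.imwrite("pics/c4.png",crop(im,300,150,55,50,12))
E
```

```text
plate [ 0.57166471 -0.02731795  0.165     ]
nose [ 0.57808856 -0.0208319   0.1895    ]
[[190. 239.]
 [225. 242.]
 [184. 258.]
 [220. 261.]
 [197. 218.]
 [197. 245.]]Traceback (most recent call last):
  File "<stdin>", line 13, in <module>
ValueError: max() iterable argument is empty
```

>>> drive_tool(
  targets=[
    [0,0.001,0.01,0],
    [0,0,0.01,0],
    [0,0,0.005,0],
    [0,0,0.003,0],
    [0,0,0.003,0],
    [0,0,0,0],
  ],
)

```text
clock: 6.9
position: [0.579, -0.0219, 0.2273]
ee_rot: [3.141, 0.0, -0.97]
force: [0.8, -0.1, -1.8]
gripper_width: 0.0247
```

>>> drive_tool(
  targets=[
    [0,0,0.002,0],
    [0,0,0,0],
  ],
)

```text
clock: 7.1
position: [0.579, -0.0217, 0.2256]
ee_rot: [-3.142, -0.0, -0.97]
force: [-0.2, -0.0, -2.1]
gripper_width: 0.0249
```

>>> drive_tool(
  targets=[
    [0,0,0.001,0],
    [0,0,0,0],
  ],
)

```text
clock: 7.3
position: [0.5791, -0.0217, 0.2246]
ee_rot: [-3.142, -0.0, -0.97]
force: [-0.4, 0.2, -0.6]
gripper_width: 0.0248
```

>>> drive_tool(
  targets=[
    [0,0,0.001,0],
    [0,0,0.001,0],
    [0,0,0,0],
  ],
)

```text
clock: 7.6
position: [0.579, -0.0215, 0.2229]
ee_rot: [-3.141, 0.0, -0.97]
force: [-2.0, 2.5, 4.3]
gripper_width: 0.0249
```

>>> drive_tool(
  targets=[
    [0,0,0.001,0],
    [0,0,0,0],
  ],
)

```text
clock: 7.8
position: [0.579, -0.0214, 0.2223]
ee_rot: [-3.141, -0.0, -0.97]
force: [-4.1, 2.9, 7.2]
gripper_width: 0.0249
```

>>> drive_tool(
  targets=[
    [-0.0014,0.0005,-0.001,0],
    [0,0,0,0],
    [0,0,0,0],
  ],
)

```text
clock: 8.1
position: [0.5778, -0.0209, 0.2224]
ee_rot: [3.141, -0.0, -0.97]
force: [-0.6, 0.5, 0.3]
gripper_width: 0.0249
```

>>> drive_tool(
  targets=[
    [0,0,0.001,0],
    [0,0,0,0],
    [0,0,0,0],
  ],
)

```text
clock: 8.4
position: [0.5777, -0.0208, 0.2213]
ee_rot: [3.141, 0.0, -0.97]
force: [0.1, 1.7, -1.0]
gripper_width: 0.025
```

>>> drive_tool(
  targets=[
    [-0.0004,-0.0002,0.001,0],
    [0,0,0.0005,0],
    [0,0,0,0],
  ],
)

```text
clock: 8.7
position: [0.5778, -0.0205, 0.22]
ee_rot: [3.141, -0.0, -0.97]
force: [-0.3, -0.1, -2.3]
gripper_width: 0.0249
```

>>> drive_tool(
  targets=[
    [0,0,0.001,0],
    [0,0,0,0],
  ],
)

```text
clock: 8.9
position: [0.5778, -0.0205, 0.219]
ee_rot: [3.142, -0.0, -0.97]
force: [0.1, -0.5, -2.8]
gripper_width: 0.0246
```

>>> drive_tool(
  targets=[
    [0,0,0.001,0],
    [0,0,0.001,0],
    [0,0,0,0],
  ],
)

```text
clock: 9.2
position: [0.5777, -0.0205, 0.2169]
ee_rot: [3.141, 0.0, -0.97]
force: [0.4, -0.4, -2.0]
gripper_width: 0.0249
```

>>> drive_tool(
  targets=[
    [0,0,0.001,0],
    [0,0,0.001,0],
    [0,0,0,0],
  ],
)

```text
clock: 9.5
position: [0.5777, -0.0204, 0.2149]
ee_rot: [3.141, 0.0, -0.97]
force: [-0.4, -0.3, -2.4]
gripper_width: 0.0252
```

>>> drive_tool(
  targets=[
    [0,0,0.001,0],
    [0,0,0.001,0],
    [0,0,0,0],
  ],
)

```text
clock: 9.8
position: [0.5777, -0.0204, 0.2129]
ee_rot: [3.141, 0.0, -0.97]
force: [0.6, 0.4, -1.4]
gripper_width: 0.025
```

>>> drive_tool(
  targets=[
    [0,0,0.0015,0],
    [0,0,0.0015,0],
    [0,0,0.0015,0],
    [0,0,0.001,0],
    [0,0,0,0],
  ],
)

```text
clock: 10.3
position: [0.5777, -0.0204, 0.2074]
ee_rot: [3.141, 0.0, -0.97]
force: [-0.4, -0.2, -1.9]
gripper_width: 0.025
```

>>> drive_tool(
  targets=[
    [0,0,0.001,0],
    [0,0,0.001,0],
    [0,0,0,0],
  ],
)

```text
clock: 10.6
position: [0.5777, -0.0204, 0.2055]
ee_rot: [3.141, -0.0, -0.97]
force: [-0.1, 0.2, -1.3]
gripper_width: 0.0248
```

>>> drive_tool(
  targets=[
    [0,0,0.001,0],
    [0,0,0,0],
  ],
)

```text
clock: 10.8
position: [0.5778, -0.0204, 0.2046]
ee_rot: [-3.142, -0.0, -0.97]
force: [-0.3, 0.2, -1.0]
gripper_width: 0.0247
```

>>> drive_tool(
  targets=[
    [0,0,0.001,0],
    [0,0,0,0],
  ],
)

```text
clock: 11.0
position: [0.5779, -0.0205, 0.2044]
ee_rot: [-3.141, -0.001, -0.97]
force: [-2.1, 0.5, 6.6]
gripper_width: 0.0247
```

>>> drive_tool(
  targets=[
    [0,0,0,0],
    [0,0,0,0],
    [0,0,0,0],
    [0,0,0,0],
    [0,0,0,0],
    [0,0,0,0],
  ],
  fingers=-1,
)

```text
clock: 11.6
position: [0.5778, -0.0205, 0.2036]
ee_rot: [3.142, -0.0, -0.97]
force: [-0.2, -0.5, -0.3]
gripper_width: 0.0852
```

>>> drive_tool(
  targets=[
    [0,0,-0.03,0],
    [0,0,-0.04,0],
    [0,0,-0.04,0],
    [0,0,0,0],
  ],
)

```text
clock: 12.0
position: [0.5792, -0.0206, 0.3188]
ee_rot: [-3.135, -0.006, -0.97]
force: [0.2, 0.4, -0.3]
gripper_width: 0.0853
```

```bash
python3 - <<'E'
from h import *
s=cv2.cvtColor(snapshot("side"),cv2.COLOR_RGB2BGR);cv2.imwrite("pics/side3.png",s)
x,y,yaw=.5778,-.0204,-.97+np.pi/2
c,sn=np.cos(yaw),np.sin(yaw)
B=np.array([[sx*.013,sy*.013,z] for z in(0,.05) for sx in(1,-1) for sy in(1,-1)]+[[.065,0,.0915],[-.04,0,.052],[.078,0,.046]])
p=proj("side",np.c_[x+c*B[:,0]-sn*B[:,1],y+sn*B[:,0]+c*B[:,1],.165+B[:,2]])
u0,v0=270,100
k=crop(s,u0,v0,110,100,6)
for a in p:cv2.circle(k,tuple(int(v) for v in (a-[u0,v0]+.5)*6),3,(255,255,0),1)
cv2.imwrite("pics/c5.png",k);print(get_obs()["position"],x+.065*c,y+.065*sn)
E
```

```text
[ 0.57835466 -0.02046963  0.31596985] 0.6314175713669993 0.016344469525423025
```

View pics/c5.png

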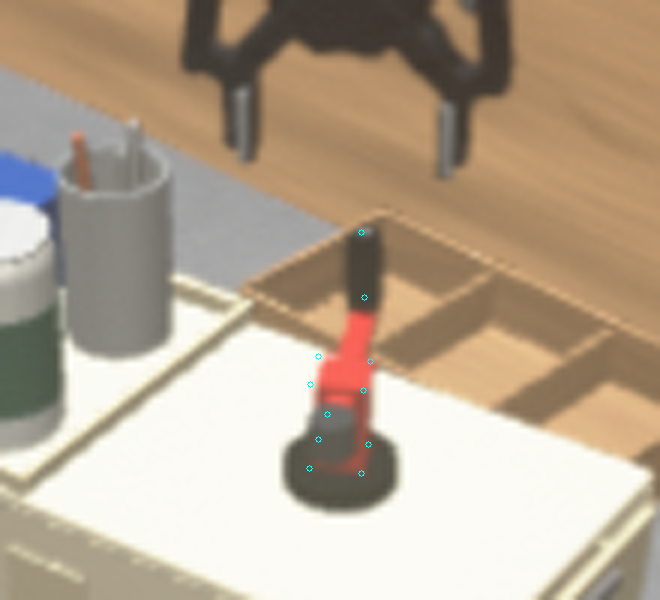

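Side view: the hub sits down on the black plate with the knob at crop (365,235), matching the prediction, so it is seated. Now I'll grip the knob.

>>> drive_tool(
  targets=[
    [0,-0.02,0,0],
    [0,-0.03,0,0],
    [0,-0.015,0,0],
    [0,0,0.03,0],
    [0,0,0.03,0],
    [0,0,0.008,0],
    [0,0,0,0],
  ],
)

```text
clock: 12.75
position: [0.6309, 0.0163, 0.244]
ee_rot: [3.139, 0.002, -0.97]
force: [0.6, -0.0, -0.2]
gripper_width: 0.0855
```

>>> drive_tool(
  targets=[
    [0,0,0,0],
    [0,0,0,0],
    [0,0,0,0],
    [0,0,0,0],
    [0,0,0,0],
    [0,0,0,0],
    [0,0,0,0],
    [0,0,0,0],
  ],
  fingers=1,
  squeeze=20,
)

```text
clock: 13.55
position: [0.6317, 0.0164, 0.2459]
ee_rot: [-3.141, -0.001, -0.97]
force: [1.7, 0.1, 3.6]
gripper_width: 0.018
```

```bash
cat > circ.py <<'E'
import sys,numpy as np
# args: cx cy start_angle step n  [curx cury]
cx,cy,a,st,n=map(float,sys.argv[1:6]);n=int(n)
psi=-.97;c,s=np.cos(psi),np.sin(psi);r=.065
P=lambda a:np.array([cx+r*np.cos(a),cy+r*np.sin(a)])
cur=np.array(list(map(float,sys.argv[6:8]))) if len(sys.argv)>6 else P(a)
rows=[]
for k in range(1,n+1):
    d=P(a-k*st)-cur;t=np.round([c*d[0]+s*d[1],s*d[0]-c*d[1]],4)
    cur=cur+[c*t[0]+s*t[1],s*t[0]-c*t[1]];rows.append([float(t[0]),float(t[1]),0,0])
for i in range(0,n,12):print(rows[i:i+12])
print("end",a-n*st,cur)
E
python3 circ.py .578 -.0205 .601 .15 5; python3 circ.py .578 -.0205 -.149 .2 58
```

```text
[[0.0097, 0.0007, 0, 0], [0.0095, 0.0022, 0, 0], [0.0091, 0.0036, 0, 0], [0.0084, 0.0048, 0, 0], [0.0076, 0.0061, 0, 0]]
end -0.14900000000000002 [ 0.64229984 -0.03012326]
[[0.0086, 0.0097, 0, 0], [0.0064, 0.0113, 0, 0], [0.0041, 0.0123, 0, 0], [0.0016, 0.0129, 0, 0], [-0.001, 0.0129, 0, 0], [-0.0036, 0.0125, 0, 0], [-0.006, 0.0115, 0, 0], [-0.0081, 0.0101, 0, 0], [-0.01, 0.0083, 0, 0], [-0.0115, 0.0061, 0, 0], [-0.0124, 0.0038, 0, 0], [-0.0129, 0.0012, 0, 0]]
[[-0.0129, -0.0014, 0, 0], [-0.0124, -0.004, 0, 0], [-0.0113, -0.0063, 0, 0], [-0.0099, -0.0084, 0, 0], [-0.008, -0.0103, 0, 0], [-0.0058, -0.0116, 0, 0], [-0.0033, -0.0125, 0, 0], [-0.0009, -0.013, 0, 0], [0.0018, -0.0128, 0, 0], [0.0043, -0.0123, 0, 0], [0.0067, -0.0111, 0, 0], [0.0087, -0.0096, 0, 0]]
[[0.0105, -0.0077, 0, 0], [0.0117, -0.0055, 0, 0], [0.0127, -0.003, 0, 0], [0.0129, -0.0004, 0, 0], [0.0128, 0.0022, 0, 0], [0.0121, 0.0046, 0, 0], [0.011, 0.007, 0, 0], [0.0093, 0.009, 0, 0], [0.0074, 0.0107, 0, 0], [0.0051, 0.0119, 0, 0], [0.0027, 0.0127, 0, 0], [0.0, 0.013, 0, 0]]
[[-0.0025, 0.0127, 0, 0], [-0.005, 0.012, 0, 0], [-0.0073, 0.0107, 0, 0], [-0.0093, 0.0091, 0, 0], [-0.0109, 0.0071, 0, 0], [-0.012, 0.0047, 0, 0], [-0.0128, 0.0023, 0, 0], [-0.013, -0.0003, 0, 0], [-0.0127, -0.0029, 0, 0], [-0.0118, -0.0054, 0, 0], [-0.0105, -0.0076, 0, 0], [-0.0088, -0.0095, 0, 0]]
[[-0.0067, -0.0111, 0, 0], [-0.0044, -0.0122, 0, 0], [-0.0019, -0.0129, 0, 0], [0.0007, -0.0129, 0, 0], [0.0032, -0.0126, 0, 0], [0.0057, -0.0116, 0, 0], [0.0079, -0.0103, 0, 0], [0.0098, -0.0086, 0, 0], [0.0113, -0.0064, 0, 0], [0.0123, -0.004, 0, 0]]
end -11.749 [0.62243852 0.0269299 ]
```

>>> drive_tool(
  targets=[
    [0.0097,0.0007,0,0],
    [0.0095,0.0022,0,0],
  ],
)

```text
clock: 13.75
position: [0.6402, -0.0015, 0.2456]
ee_rot: [-3.142, 0.0, -0.969]
force: [-0.1, 1.6, 2.4]
gripper_width: 0.0182
```

>>> drive_tool(
  targets=[
    [0.0091,0.0036,0,0],
    [0.0084,0.0048,0,0],
    [0.0076,0.0061,0,0],
  ],
)

```text
clock: 14.05
position: [0.6423, -0.0312, 0.2456]
ee_rot: [-3.141, -0.0, -0.97]
force: [0.4, 2.4, 3.3]
gripper_width: 0.0178
```

Low forces, about 2 N tangential. I'll carry on.

>>> drive_tool(
  targets=[
    [0.0086,0.0097,0,0],
    [0.0064,0.0113,0,0],
    [0.0041,0.0123,0,0],
    [0.0016,0.0129,0,0],
  ],
)

```text
clock: 14.45
position: [0.6151, -0.0745, 0.2457]
ee_rot: [-3.141, -0.001, -0.97]
force: [2.8, 1.3, 2.5]
gripper_width: 0.0176
```

>>> drive_tool(
  targets=[
    [-0.001,0.0129,0,0],
    [-0.0036,0.0125,0,0],
    [-0.006,0.0115,0,0],
    [-0.0081,0.0101,0,0],
  ],
)

```text
clock: 14.85
position: [0.565, -0.0851, 0.2457]
ee_rot: [3.141, -0.001, -0.97]
force: [2.7, -1.1, 1.8]
gripper_width: 0.0182
```

>>> drive_tool(
  targets=[
    [-0.01,0.0083,0,0],
    [-0.0115,0.0061,0,0],
    [-0.0124,0.0038,0,0],
    [-0.0129,0.0012,0,0],
  ],
)

```text
clock: 15.25
position: [0.5226, -0.0563, 0.2457]
ee_rot: [3.141, 0.0, -0.97]
force: [-0.8, -3.3, 3.4]
gripper_width: 0.0178
```

>>> drive_tool(
  targets=[
    [-0.0129,-0.0014,0,0],
    [-0.0124,-0.004,0,0],
    [-0.0113,-0.0063,0,0],
    [-0.0099,-0.0084,0,0],
    [-0.008,-0.0103,0,0],
    [-0.0058,-0.0116,0,0],
  ],
)

```text
clock: 15.85
position: [0.5245, 0.0181, 0.2456]
ee_rot: [3.141, 0.0, -0.969]
force: [-0.8, -2.7, 4.1]
gripper_width: 0.0177
```

>>> drive_tool(
  targets=[
    [-0.0033,-0.0125,0,0],
    [-0.0009,-0.013,0,0],
    [0.0018,-0.0128,0,0],
    [0.0043,-0.0123,0,0],
    [0.0067,-0.0111,0,0],
    [0.0087,-0.0096,0,0],
  ],
)

```text
clock: 16.45
position: [0.5939, 0.0437, 0.2452]
ee_rot: [3.141, 0.001, -0.97]
force: [-2.8, 0.2, 2.8]
gripper_width: 0.0182
```

>>> drive_tool(
  targets=[
    [0.0105,-0.0077,0,0],
    [0.0117,-0.0055,0,0],
    [0.0127,-0.003,0,0],
    [0.0129,-0.0004,0,0],
    [0.0128,0.0022,0,0],
    [0.0121,0.0046,0,0],
  ],
)

```text
clock: 17.05
position: [0.6428, -0.0129, 0.2456]
ee_rot: [-3.141, -0.0, -0.97]
force: [-0.1, 3.3, 1.9]
gripper_width: 0.0181
```

>>> drive_tool(
  targets=[
    [0.011,0.007,0,0],
    [0.0093,0.009,0,0],
    [0.0074,0.0107,0,0],
    [0.0051,0.0119,0,0],
    [0.0027,0.0127,0,0],
    [0,0.013,0,0],
  ],
)

```text
clock: 17.65
position: [0.6086, -0.0784, 0.2458]
ee_rot: [-3.141, -0.001, -0.97]
force: [3.3, 0.0, 2.3]
gripper_width: 0.018
```

>>> drive_tool(
  targets=[
    [-0.0025,0.0127,0,0],
    [-0.005,0.012,0,0],
    [-0.0073,0.0107,0,0],
    [-0.0093,0.0091,0,0],
    [-0.0109,0.0071,0,0],
    [-0.012,0.0047,0,0],
  ],
)

```text
clock: 18.25
position: [0.5348, -0.0704, 0.2457]
ee_rot: [3.141, -0.0, -0.97]
force: [0.3, -2.6, 3.2]
gripper_width: 0.0177
```

>>> drive_tool(
  targets=[
    [-0.0128,0.0023,0,0],
    [-0.013,-0.0003,0,0],
    [-0.0127,-0.0029,0,0],
    [-0.0118,-0.0054,0,0],
    [-0.0105,-0.0076,0,0],
    [-0.0088,-0.0095,0,0],
  ],
)

```text
clock: 18.85
position: [0.5157, 0.0017, 0.2456]
ee_rot: [3.141, 0.001, -0.97]
force: [-1.1, -2.4, 3.1]
gripper_width: 0.0181
```

>>> drive_tool(
  targets=[
    [-0.0067,-0.0111,0,0],
    [-0.0044,-0.0122,0,0],
    [-0.0019,-0.0129,0,0],
    [0.0007,-0.0129,0,0],
    [0.0032,-0.0126,0,0],
  ],
)

```text
clock: 19.35
position: [0.5626, 0.0437, 0.2454]
ee_rot: [3.141, 0.001, -0.969]
force: [-2.9, -0.2, 3.7]
gripper_width: 0.0179
```

>>> drive_tool(
  targets=[
    [0.0057,-0.0116,0,0],
    [0.0079,-0.0103,0,0],
    [0.0098,-0.0086,0,0],
    [0.0113,-0.0064,0,0],
    [0.0123,-0.004,0,0],
    [0,0,0,0],
  ],
)

```text
clock: 19.95
position: [0.6237, 0.0262, 0.2453]
ee_rot: [-3.141, -0.0, -0.971]
force: [0.6, 2.6, 4.8]
gripper_width: 0.0181
```

>>> drive_tool(
  targets=[
    [0.0065,-0.001,0,0],
    [0.0065,-0.0003,0,0],
    [0,0,0,0],
    [0,0,0,0],
  ],
)

```text
clock: 20.35
position: [0.6308, 0.0169, 0.2458]
ee_rot: [-3.141, -0.001, -0.97]
force: [1.6, 2.0, 4.3]
gripper_width: 0.0177
```

>>> drive_tool(
  targets=[
    [0,0,0,0],
    [0,0,0,0],
    [0,0,0,0],
    [0,0,0,0],
    [0,0,0,0],
    [0,0,0,0],
  ],
  fingers=-1,
)

```text
clock: 20.95
position: [0.6306, 0.017, 0.2455]
ee_rot: [3.141, -0.0, -0.97]
force: [-0.1, -0.7, 0.6]
gripper_width: 0.0851
```

>>> drive_tool(
  targets=[
    [0,0,-0.02,0],
    [0,0,-0.03,0],
    [0,0,-0.04,0],
    [0,0,-0.04,0],
    [0,0,0,0],
    [0,0,0,0],
  ],
)

```text
clock: 21.55
position: [0.6306, 0.017, 0.376]
ee_rot: [-3.141, -0.001, -0.97]
force: [-0.6, 0.7, -0.7]
gripper_width: 0.0854
```

```bash
python3 - <<'E'
from h import *
s=cv2.cvtColor(snapshot("side"),cv2.COLOR_RGB2BGR);cv2.imwrite("pics/side4.png",s)
for b in(0,.5,.55):
  # bin top front edge: pivot at org y -260 z10, 126 high
  yaw=.165;c=np.array([.577,-.0205]);Y=np.array([-np.sin(yaw),np.cos(yaw)]);X=np.array([np.cos(yaw),np.sin(yaw)])
  e=[np.r_[c+Y*(-.13-.126*np.sin(b))+X*k,.01+.126*np.cos(b)] for k in(-.1,.1)]
  print(b,((proj("side",e)-[250,90])*4).round())
cv2.imwrite("pics/c6.png",crop(s,250,90,190,145,4))
o=get_obs();print(o["position"],o["force"])
E
```

```text
0 [[379. 508.]
 [516. 368.]]
0.5 [[453. 558.]
 [584. 411.]]
0.55 [[459. 565.]
 [590. 417.]]
[0.63036635 0.01704314 0.37483991] [ 0.00178334  1.03245092 -1.35338547]
```

View pics/c6.png

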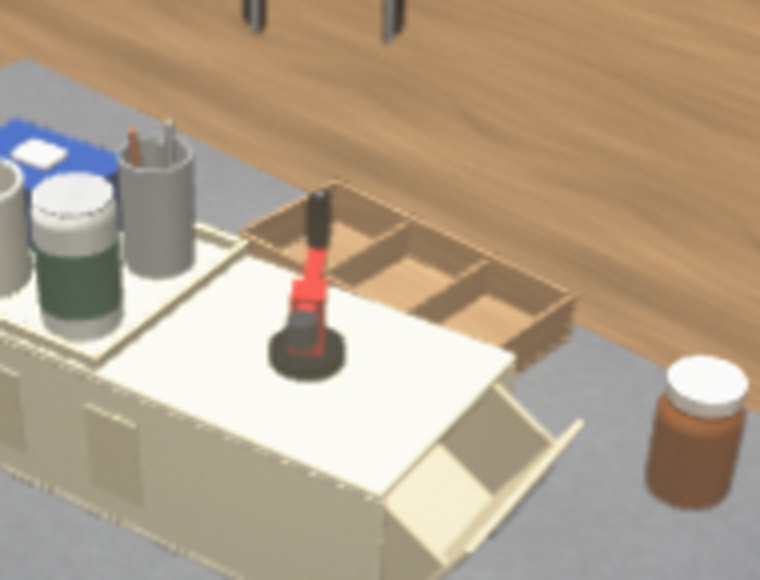

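The bin is tilted out: its top corner is at crop (582,421), against predictions of (584,411) for 0.50 rad and (590,417) for 0.55 rad. The crank is seated and upright, the gripper is clear and the shelf things look unmoved, so I'm handing in.

```bash
python3 -c "
from rig import *
print(finish_job())"
```

```text
the job is handed in; nothing more can be done
None
```

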